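Open the brake-fluid tester for the next sample

ROBOT

A 6-joint arm with a two-finger parallel gripper is mounted at the origin on a cart in front of the work surface, level with it; the furniture and walls round the work are solid. World frame = base frame: x ahead of the robot, y to its left, z up, the work surface at z = 0. Lengths are in mm, angles in rad, forces in N, time in s.
With the tool pointing down it reaches from about 350 to 875 mm from the base axis. Payload 4.2 kg.
Tool frame: the origin (TCP) lies at the very end of the fingers, on their centre line; the grasp point (between the pads) lies 19 mm behind it; z points along the fingers, y is the direction in which the jaws open and shut (so a half turn about z gives the same grasp; the last joint's range is limited). The gripper opens to 85 mm and grips with 20 to 120 N. Pads are 22 mm wide; open, the fingers measure 114 mm over their backs; the gripper's body (76 mm by 85 mm) begins 54 mm behind the grasp point. The pads swing forward as they close: fully open they stand 13 mm farther back than shut.
Start: joints at [0.259, 0.385, 0.008, 0, -1.194, -0.259], TCP at [624.979, 0.025, 231.312] pointing down, gripper open.
Joint ranges: [-3.14, 3.14], [-1.21, 2.06], [-1.07, 1.41], [-3.16, 2.05], [-2.99, -0.16], [-3.1, 3.1]. Speed limits (rad/s): [2.79, 2.79, 3.14, 3.14, 3.14, 3.14].

INTERFACE

Orientations are given as a unit quaternion [x, y, z, w].
In Python, from bench import read_state, get_image, camera_params, job_done gives the robot as it stands.
- The arm moves only by the tool send_rows, never from a script. Its arguments are lists of equal length, an entry for each row: "translation": the shift along the tool's x, y, z in m, a list of three; "yaw": the turn about the tool's z in degrees; "fingers": the closure in counts, from 0 (fully open) to 255 (shut). A call has 1 to 12 rows; each row is the pose to reach, as a shift and turn from the pose measured when the call began, along the tool's axes at that moment; what a row does not reach only later rows make up. A row lasts 1/10 s, in which the tool goes at most 50 mm and 8.59 degrees, less where a joint would pass 70% of its speed; a pose out of reach is approached as far as the arm can. A call with a gripper value outside its range is refused whole. The fingers move at their own pace and stop on an object; the grip force is fixed at half the most. Time passes only in rows, so rows that repeat a pose let the fingers close. It gives the time, the measured TCP pose, the force and the opening at its end, in the units of the state.
- read_state(): the state, without advancing time (a new reading comes with each control period).
- get_image(name): name is "scene" or "side" or "wrist"; returns the picture (384x512x3 uint8, blue, green, red); there is no depth.
- camera_params(name): a dict with "mtx" (3x3 intrinsics, pixels), "rvec" (rotation vector, rad) and "tvec" (3), from world to camera coordinates, as OpenCV has them; the wrist camera has in their place "tool_from_camera" (4x4, takes a point from camera to tool coordinates, whose origin is the TCP and whose axes are the flange's). Camera axes: x right, y down, z forward; pixel columns grow to the right and rows downward; lengths in mm; the calibration is good to about 2 mm. The wrist camera is an equidistant fisheye: a pixel r from the principal point sees the ray r / f radians off the axis. A picture is of the moment at which its call begins: read the wrist's pose just before it. camera_params takes no time and is no camera call.
- job_done(): hands the job in, once; it reports no verdict.
The state is a dict: "clock": time; "joints": joint angles; "joint_vel": joint speeds; "joint_efforts": joint torques, N m; "position": TCP position; "ee_rot": TCP orientation; "contact_force": force on the tool from outside, world axes, zero at the start; "wrist_torque": the same for the moment, N m; "gripper_width": finger opening in mm.
Only numpy, scipy, OpenCV 4.12 (cv2) and the standard library are available. Lean on these libraries where they do the work, as an engineer would, in place of code of your own. Each camera call takes 0.05 s, during which the arm holds its last target.

TASK

Open the brake-fluid tester on the bench so that its sample well is free for the next sample: press the blue release tab down with a fingertip so that the latch lets go and the sprung lid pops half open, then push the lid over backwards until it lies fully back against its stop and stays there by itself. Do it gently with the fingertips only, without gripping, lifting or forcing anything, and do not press the green start key. Leave the loose things around the tester where they are.

Things in the scene. Friction and masses are not known exactly. Their poses are not given: they have to be found in the camera images.
- tester: Bench brake-fluid tester fixed to the bench: light grey housing 190 (x) x 170 (y) x 76 mm, closed lid top 90 mm high. Origin: centre of its underside, on the bench; x points from its console (front, robot's side) to the lid's hinge (back), y to its left. The console slopes from 36 mm high at x = -95 to 56 mm at x = -35 mm: display left, start key right. Air above it is free.
- tab_pad (a point): Middle of the top of the blue release tab, 69 mm above the bench, x = -59 mm in the tester's frame. The ribbed pad (28 x 40 x 5 mm) juts out of the housing's front over the console, 14 mm clear of the lid; it rises 0.34 rad to its front edge (74 mm high) and is level when fully down, this point then at 60 mm. Pivot 23 mm behind it. Press straight down here with closed fingers: 2 to 5 N.
- tester_tab (a joint): Release tab angle, rad: 0 at rest, 0.36 fully pressed (hard stop). The hook lets go of the lid at 0.2 to 0.3, so press it fully. It springs back to 0 when let go.
- tester_lid (a joint): Lid angle, rad: 0 shut and latched. Unlatched, spring legs lift it within 1 s to 0.95 (half open) and push no further. 1.57 is upright, 1.85 fully open against its stop. Let go before upright it sinks back to 0.95; past upright it drops slowly to 1.85 by its weight and stays. Light and damped: a push under 3 N at the front edge moves it.
- lid_hinge (a point): Middle of the lid's hinge axis (along the tester's y), 82 mm above the bench, x = +72 mm in the tester's frame. It does not move.
- lid_edge (a point): Middle of the lid's free front edge, 104 mm from the hinge axis; slab 116 mm wide, 12 thick. Height above the bench and x in the tester's frame: shut 84, -32 mm; half open 168, +10; upright 186, +70; fully open 180, +100. Half open, its underside faces front: push the edge to +x with the outside of the fingers, tips about 150 mm up. A probe sticks 18 mm out of its underside, 50 mm from the hinge.
- tester_key (a joint): Travel of the green start key, m: 0 at rest, 0.003 fully pressed. Not to be pressed (it would heat the empty well).
- start_key (a point): Top of the round green start key, 16 mm across, on the right of the console, 55 mm to the right of the tab's middle.
- fluid_bottle: Bystander: upright dark brake-fluid bottle with a plain white label and a yellow screw cap, 65 mm across, 148 mm high, standing left of the tester. Origin: centre of its underside.
- nut_1: Bystander: steel hex nut, 22 x 24 x 12 mm, lying in front of the tester. Origin: centre of its underside.
- driver_orange: Bystander: screwdriver with an orange handle, 132 mm long, 25 mm high, lying right of the tester. Origin: centre of its underside, long axis y.
- boot: Bystander: black rubber dust boot, 25 x 36 x 17 mm, lying in front of the tester. Origin: centre of its underside.

How it is judged:
By the outcome, as a careful person would: the job done as asked, in the order asked, and still so for the second after the job is handed in, with the robot touching nothing.
It also fails if it takes over 38 s, if anything falls off the work surface, if the arm or the gripper's body presses on something with over 40 N, if the wrist force passes 120 N, or if a joint passes its speed limit or range.

## Working session

There is one attempt and no reset: what is moved stays moved. The work goes in short steps, Python scripts to look and compute and a tool call to move; the robot and the scene stay as the last step left them, time stands still between calls to the robot, and variables do not carry over. Pictures are saved under pics/ and viewed, and the job is handed in when it is done.

Besides the shell and the picture viewer there is one more tool, called by a JSON object that holds its "op" and its "data". send_rows: Moves the arm, as the interface text tells. Its arguments: {"type":"object","properties":{"translation":{"type":"array","items":{"type":"array","items":{"type":"number"}}},"yaw":{"type":"array","items":{"type":"number"}},"fingers":{"type":"array","items":{"type":"number"}}},"required":["translation","yaw","fingers"]}

```bash
mkdir -p pics; python3 - <<'E'
from bench import *
import cv2
s=read_state();print(s)
for n in("scene","side","wrist"):
    cv2.imwrite(f"pics/{n}0.png",get_image(n)); print(n,camera_params(n))
E
```

```text
{'clock': 0.0, 'joints': array([ 2.58571917e-01,  3.85528577e-01,  6.62347945e-03, -5.16511871e-04,
       -1.19400630e+00, -2.58594816e-01]), 'joint_vel': array([-7.98602738e-05, -1.02971282e-03, -1.83833312e-03,  2.69419225e-03,
        2.28757384e-05,  6.51741026e-04]), 'joint_efforts': array([-9.55001960e-04, -3.92286408e+01,  1.88399577e+01,  4.18616563e+00,
       -4.72148502e-03,  8.27910434e-07]), 'position': array([6.24408305e+02, 4.48108576e-03, 2.30234963e+02]), 'ee_rot': array([-0.7070309 ,  0.70718183,  0.0007392 , -0.00079346]), 'contact_force': array([-0.52489374,  0.12320896, -0.73157268]), 'wrist_torque': array([ 0.05158439,  0.03638569, -0.00123208]), 'gripper_width': 85.37499330831518}
scene {'mtx': array([[473.1051991 ,   0.        , 257.84279256],
       [  0.        , 473.1051991 , 193.22130146],
       [  0.        ,   0.        ,   1.        ]]), 'rvec': array([ 2.18492453, -0.66136886,  0.29125339]), 'tvec': array([-443.58759312,  298.27874369,  671.71713235])}
side {'mtx': array([[420.05270532,   0.        , 250.68216996],
       [  0.        , 420.05270532, 196.51941605],
       [  0.        ,   0.        ,   1.        ]]), 'rvec': array([ 2.28715748, -0.45797227,  0.1857709 ]), 'tvec': array([-492.4730927 ,  232.18456649,  810.39993333])}
wrist {'mtx': array([[297.31863964,   0.        , 258.10388697],
       [  0.        , 297.31863964, 188.3433449 ],
       [  0.        ,   0.        ,   1.        ]]), 'tool_from_camera': array([[-2.77919055e-05, -9.45098907e-01, -3.26784416e-01,
         8.45344234e+01],
       [ 9.99999995e-01, -5.86531495e-05,  8.45851906e-05,
         5.17002443e-01],
       [-9.91083064e-05, -3.26784412e-01,  9.45098904e-01,
        -1.42649394e+02],
       [ 0.00000000e+00,  0.00000000e+00,  0.00000000e+00,
         1.00000000e+00]])}
```

View pics/scene0.png

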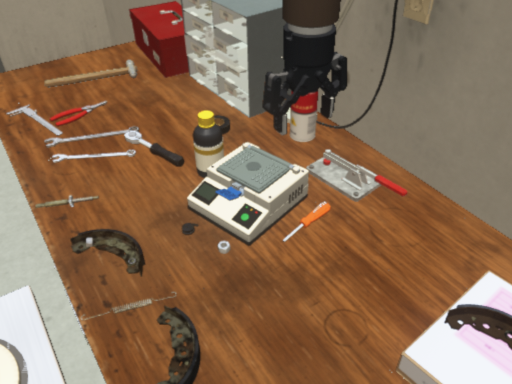

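View pics/side0.png

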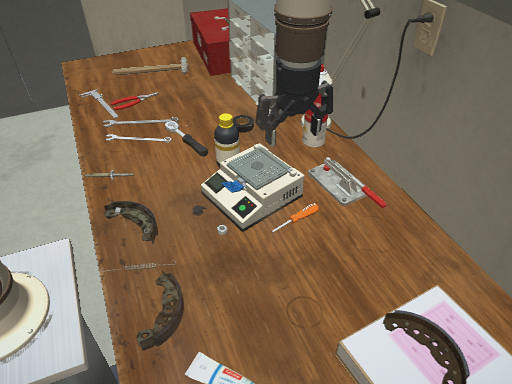

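View pics/wrist0.png

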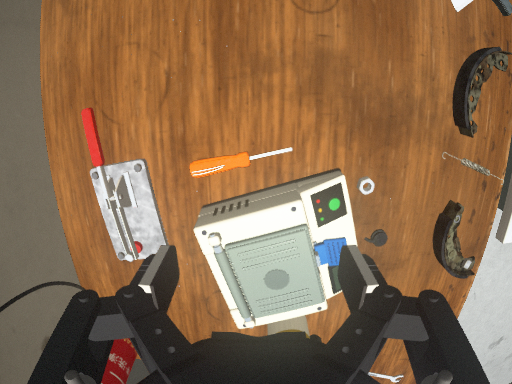

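The tester sits with its console towards the robot, slightly turned. I'll zoom in to get features to fit.

```bash
python3 - <<'E'
import cv2
def z(n,x0,y0,x1,y1,k):
    i=cv2.imread(f"pics/{n}0.png")[y0:y1,x0:x1]; cv2.imwrite(f"pics/{n}0z.png",cv2.resize(i,None,fx=k,fy=k,interpolation=cv2.INTER_CUBIC))
z("wrist",190,160,390,310,4) if 0 else z("wrist",185,160,385,340-20,3.75)
z("scene",180,130,320,240,5)
z("side",195,135,315,235,6)
E
```

```text
(no output)
```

View pics/wrist0z.png

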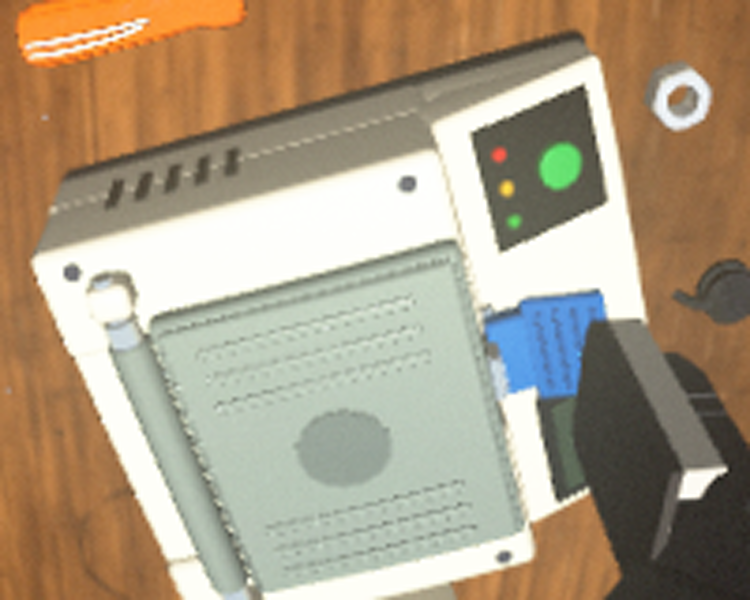

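View pics/scene0z.png

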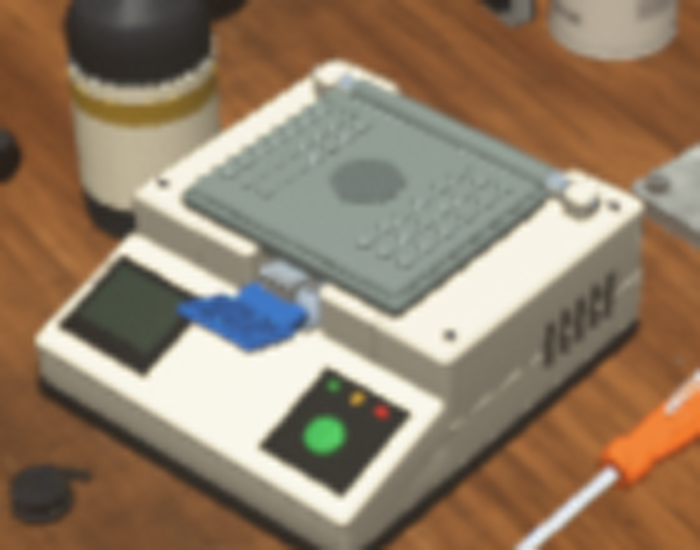

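View pics/side0z.png

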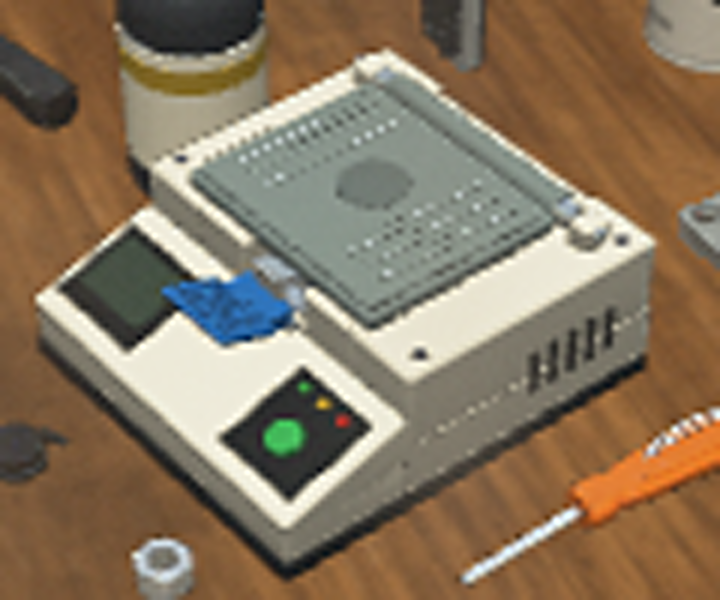

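```bash
cat > h.py <<'E'
import numpy as np, cv2
from scipy.spatial.transform import Rotation as R
from bench import *
def proj(n,P,st=None):
    P=np.asarray(P,float).reshape(-1,3); c=camera_params(n)
    if n!="wrist":
        return cv2.projectPoints(P,c["rvec"],c["tvec"],c["mtx"],None)[0].reshape(-1,2)
    T=np.eye(4);T[:3,:3]=R.from_quat(st["ee_rot"]).as_matrix();T[:3,3]=st["position"]
    M=np.linalg.inv(T@c["tool_from_camera"]); q=P@M[:3,:3].T+M[:3,3]
    return cv2.fisheye.projectPoints(q[:,None],np.zeros(3),np.zeros(3),c["mtx"],np.zeros(4))[0].reshape(-1,2)
E
cat > fit.py <<'E'
from h import *
from scipy.optimize import least_squares
st=read_state()
T=dict(A=(-95,-85,36),B=(-95,85,36),C=(-35,-85,56),D=(-35,-85,76),E=(95,-85,76),F=(-35,85,76),L1=(-32,-58,90),L2=(-32,58,90))
O={"wrist":(3.75,185,160,dict(A=(600,55),D=(432,152),E=(36,258),F=(532,551),L1=(455,243),L2=(523,527))),
"scene":(5,180,130,dict(A=(345,525),B=(40,342),C=(443,403),D=(453,365),E=(640,208),F=(135,200),L1=(400,308),L2=(190,197))),
"side":(6,195,135,dict(A=(287,525),B=(37,300),C=(405,422),D=(412,380),E=(655,242),F=(152,165),L1=(372,322),L2=(195,175)))}
tabpx={"scene":(244,316),"side":(229,306)}
keypx={"scene":(324,435),"side":(283,437),"wrist":(561,166)}
def px(n,p): k,x,y,_=O[n]; return np.array([(p[0]+.5)/k-.5+x,(p[1]+.5)/k-.5+y])
def W(p,t):
    c,s=np.cos(p[2]),np.sin(p[2]); t=np.asarray(t,float); return np.array([p[0]+c*t[0]-s*t[1],p[1]+s*t[0]+c*t[1],t[2]])
def res(p,parts=False):
    r=[];o=[]
    for n in O:
        ks=list(O[n][3]); e=proj(n,[W(p,T[k]) for k in ks],st)-[px(n,O[n][3][k]) for k in ks]
        r.append(e.ravel()); o.append((n,ks,e.round(1).tolist()))
    return o if parts else np.concatenate(r)
s=least_squares(res,[600,-30,-.25],loss="soft_l1"); p=s.x;print(p)
for o in res(p,True): print(o)
tab=least_squares(lambda q:np.concatenate([proj(n,W(p,(q[0],q[1],69)),st)[0]-px(n,tabpx[n]) for n in tabpx]),[-59,0]);print("tab",tab.x,tab.fun)
k=least_squares(lambda q:np.concatenate([proj(n,W(p,q),st)[0]-px(n,keypx[n]) for n in keypx]),[-70,-55,46]);print("key",k.x,k.fun)
print("tab w",W(p,(-59,0,69)),"edge half",W(p,(10,0,168)))
E
python3 fit.py
```

```text
[5.86822295e+02 1.19636198e+02 2.80716242e-01]
('wrist', ['A', 'D', 'E', 'F', 'L1', 'L2'], [[-0.3, -1.9], [2.0, -3.0], [-4.8, -1.6], [1.4, 3.2], [0.5, 0.7], [0.5, 2.9]])
('scene', ['A', 'B', 'C', 'D', 'E', 'F', 'L1', 'L2'], [[0.2, 0.6], [-1.8, -1.0], [1.3, 0.1], [-0.7, -0.3], [2.9, -1.3], [-1.3, -2.1], [-0.1, -1.3], [-2.3, -2.7]])
('side', ['A', 'B', 'C', 'D', 'E', 'F', 'L1', 'L2'], [[0.4, 1.3], [-0.2, -0.5], [1.6, 0.2], [0.5, 0.8], [2.3, -0.1], [-0.4, -0.4], [0.6, -1.1], [-0.4, -1.7]])
tab [-57.90135729  -0.46756007] [-0.15991949 -0.06494824  0.18132867  0.12286176]
key [-72.70569698 -53.97829983  48.37191971] [-0.31638865  0.00344798  0.39624559 -0.01797043  0.0266435  -0.03511101]
tab w [530.1317173  103.29060596  69.        ] edge half [596.43086784 122.40663685 168.        ]
```

{"op": "send_rows", "data": {"translation": [[-0.011, 0.01, 0.01], [-0.022, 0.021, 0.02], [-0.034, 0.032, 0.03], [-0.046, 0.042, 0.04], [-0.057, 0.053, 0.05], [-0.069, 0.063, 0.06], [-0.08, 0.074, 0.07], [-0.092, 0.085, 0.08], [-0.103, 0.095, 0.09], [-0.103, 0.095, 0.1], [-0.103, 0.095, 0.1], [-0.103, 0.095, 0.1]], "yaw": [8.2, 16.4, 24.6, 32.8, 41, 49.2, 57.4, 65.6, 74, 74, 74, 74], "fingers": [255, 255, 255, 255, 255, 255, 255, 255, 255, 255, 255, 255]}}

```text
clock: 1.35
position: [529.9, 102.7, 130.6]
ee_rot: [-0.14, 0.99, -0.0, -0.001]
contact_force: [-1.0, -0.9, 0.1]
gripper_width: 0.2
```

```bash
python3 - <<'E'
from h import *
s=read_state();print({k:np.round(v,3) for k,v in s.items()})
for n in("scene","wrist"): cv2.imwrite(f"pics/{n}1.png",get_image(n))
i=cv2.imread("pics/scene1.png")[90:250,170:340]; cv2.imwrite("pics/scene1z.png",cv2.resize(i,None,fx=3.5,fy=3.5))
m=R.from_quat(s["ee_rot"]).as_matrix(); print(m.round(3), np.degrees(np.arctan2(m[1,0],m[0,0])))
E
```

```text
{'clock': np.float64(1.35), 'joints': array([ 0.492,  0.339, -0.34 , -0.   , -0.893, -1.782]), 'joint_vel': array([-0.005, -0.009,  0.014,  0.001, -0.001, -0.009]), 'joint_efforts': array([ 1.8400e-01, -3.3470e+01,  1.5409e+01,  3.4190e+00, -1.8000e-02,
        1.0000e-02]), 'position': array([529.884, 102.717, 130.561]), 'ee_rot': array([-0.14 ,  0.99 , -0.   , -0.001]), 'contact_force': array([-1.012, -0.889,  0.077]), 'wrist_torque': array([ 0.065, -0.047, -0.03 ]), 'gripper_width': np.float64(0.189)}
[[-0.961 -0.277 -0.002]
 [-0.277  0.961 -0.   ]
 [ 0.002 -0.    -1.   ]] -163.92281973060898
```

View pics/scene1z.png

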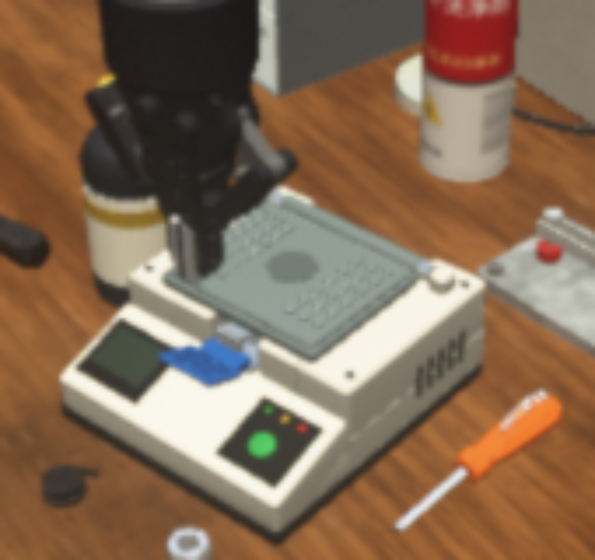

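View pics/wrist1.png

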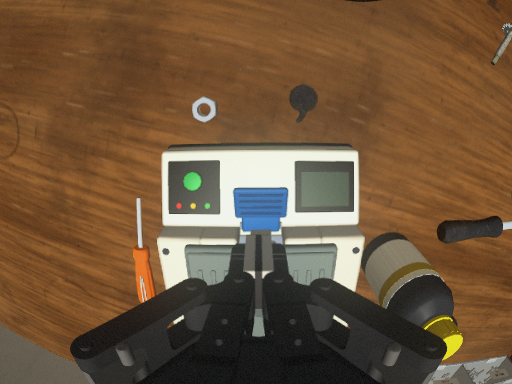

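```bash
cat >> h.py <<'E'
PT=np.array([586.82,119.64,.2807])
def W(t,p=PT):
    c,s=np.cos(p[2]),np.sin(p[2]); t=np.asarray(t,float); return np.array([p[0]+c*t[0]-s*t[1],p[1]+s*t[0]+c*t[1],t[2]])
E
python3 - <<'E'
from h import *
from scipy.optimize import least_squares
s=read_state()
P={"tabcent":(-59,0,69),"tabFL":(-72.5,20,74),"tabFR":(-72.5,-20,74),"tabBR":(-46,-20,64.5),"A":(-95,-85,36),"B":(-95,85,36),"C":(-35,-85,56),"Ff":(-35,85,76),"L1":(-32,-58,90),"L2":(-32,58,90),"key":(-72.7,-55,48)}
for k,v in P.items(): print(k,proj("wrist",W(v),s)[0].round(1))
print("tip",proj("wrist",s["position"],s))
# bottle cap top centre from wrist1 (444,340) at z=148 & bottle base
b=least_squares(lambda q:proj("wrist",[q[0],q[1],148],s)[0]-[446,342],[600,240]);print("bottle cap",b.x)
b2=least_squares(lambda q:proj("scene",[q[0],q[1],148],s)[0]-[206,116],[600,240]);print(b2.x)
E
```

```text
tabcent [258.8 206.5]
tabFL [286.7 191.6]
tabFR [230.9 191.7]
tabBR [233.1 219.7]
A [158.3 151.5]
B [359.1 151.3]
C [158.6 226.1]
Ff [366.3 236.9]
L1 [180.  250.8]
L2 [337.7 250.7]
key [190.9 180.6]
tip [[258.01472827 249.05918718]]
bottle cap [569.58799909 262.61891004]
[575.22857697 260.02657487]
```

{"op": "send_rows", "data": {"translation": [[0.002, 0, 0.015], [0.002, 0, 0.03], [0.002, 0, 0.045], [0.002, 0, 0.054], [0.002, 0, 0.056], [0.002, 0, 0.058], [0.002, 0, 0.06], [0.002, 0, 0.062], [0.002, 0, 0.064], [0.002, 0, 0.066], [0.002, 0, 0.068], [0.002, 0, 0.069]], "yaw": [0, 0, 0, 0, 0, 0, 0, 0, 0, 0, 0, 0], "fingers": [255, 255, 255, 255, 255, 255, 255, 255, 255, 255, 255, 255]}}

```text
clock: 2.65
position: [527.8, 102.0, 61.9]
ee_rot: [-0.139, 0.99, -0.0, -0.001]
contact_force: [-2.0, 0.3, 3.3]
gripper_width: -0.0
```

```bash
python3 - <<'E'
from h import *
cv2.imwrite("pics/scene2.png",get_image("scene"))
i=cv2.imread("pics/scene2.png")[90:250,170:340]; cv2.imwrite("pics/scene2z.png",cv2.resize(i,None,fx=3.5,fy=3.5))
s=read_state();print(s["position"],s["contact_force"])
E
```

```text
[527.73819634 102.04449918  61.74819379] [-1.61347098 -0.4775008   2.78175152]
```

View pics/scene2z.png

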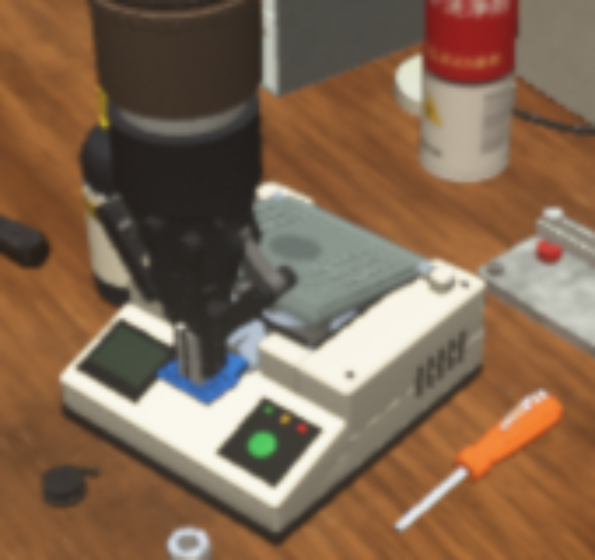

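The latch has let go and the lid is rising. I'll go a touch further to the stop, hold, then lift off.

{"op": "send_rows", "data": {"translation": [[0, 0, 0.001], [0, 0, 0.0015], [0, 0, 0.0015], [0, 0, 0.0015], [0, 0, 0.0015], [0, 0, 0.0015]], "yaw": [0, 0, 0, 0, 0, 0], "fingers": [255, 255, 255, 255, 255, 255]}}

```text
clock: 3.3
position: [527.6, 102.0, 60.6]
ee_rot: [-0.139, 0.99, -0.0, -0.001]
contact_force: [-3.4, -0.6, 4.9]
gripper_width: 0.3
```

```bash
python3 - <<'E'
from h import *
cv2.imwrite("pics/side3.png",get_image("side"))
i=cv2.imread("pics/side3.png")[90:250,190:360]; cv2.imwrite("pics/side3z.png",cv2.resize(i,None,fx=3.5,fy=3.5))
s=read_state();print(s["position"],s["contact_force"])
E
```

```text
[527.54523988 101.97854067  60.59774789] [-3.70536687 -1.43217144  5.31227216]
```

View pics/side3z.png

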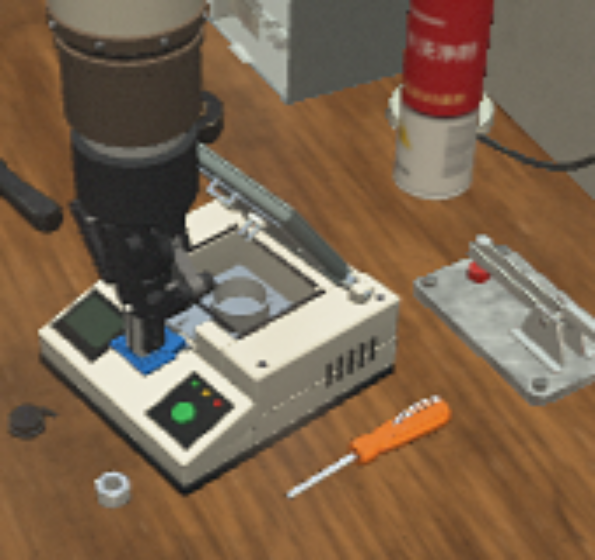

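{"op": "send_rows", "data": {"translation": [[0, 0, -0.01], [0, 0, -0.03], [0, 0, -0.055], [0, 0, -0.08], [0, 0, -0.09], [-0.02, 0, -0.09], [-0.04, 0, -0.09], [-0.05, 0, -0.09], [-0.055, 0, -0.09], [-0.06, 0, -0.09], [-0.065, 0, -0.09], [-0.07, 0, -0.09]], "yaw": [0, 0, 0, 0, 0, 0, 0, 0, 0, 0, 0, 0], "fingers": [255, 255, 255, 255, 255, 255, 255, 255, 255, 255, 255, 255]}}

```text
clock: 4.55
position: [595.1, 121.4, 150.5]
ee_rot: [-0.139, 0.99, -0.0, -0.001]
contact_force: [-1.6, 0.1, 1.4]
gripper_width: 0.2
```

```bash
python3 - <<'E'
from h import *
cv2.imwrite("pics/side4.png",get_image("side"))
i=cv2.imread("pics/side4.png")[90:250,190:360]; cv2.imwrite("pics/side4z.png",cv2.resize(i,None,fx=3.5,fy=3.5))
s=read_state();print(s["position"],s["contact_force"])
E
```

```text
[596.08536984 121.69840825 150.49672292] [0.2696916  0.22218421 0.65746083]
```

View pics/side4z.png

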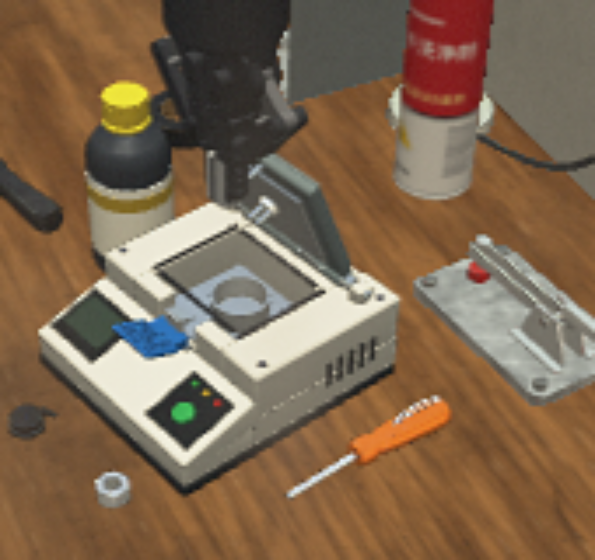

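{"op": "send_rows", "data": {"translation": [[-0.006, 0, 0], [-0.012, 0, 0], [-0.018, 0, 0], [-0.024, 0, 0], [-0.03, 0, 0], [-0.036, 0, 0], [-0.042, 0, 0], [-0.047, 0, 0], [-0.052, 0, 0], [-0.057, 0, 0], [-0.061, 0, 0], [-0.061, 0, 0]], "yaw": [0, 0, 0, 0, 0, 0, 0, 0, 0, 0, 0, 0], "fingers": [255, 255, 255, 255, 255, 255, 255, 255, 255, 255, 255, 255]}}

```text
clock: 5.8
position: [655.2, 138.6, 150.3]
ee_rot: [-0.139, 0.99, -0.0, -0.0]
contact_force: [0.1, 0.5, -0.7]
gripper_width: 0.1
```

```bash
python3 - <<'E'
from h import *
cv2.imwrite("pics/side5.png",get_image("side"))
i=cv2.imread("pics/side5.png")[90:250,190:360]; cv2.imwrite("pics/side5z.png",cv2.resize(i,None,fx=3.5,fy=3.5))
s=read_state();print(s["position"],s["contact_force"])
E
```

```text
[654.83631183 138.59378492 150.30255641] [-1.03513894 -0.40957934  0.17998893]
```

View pics/side5z.png

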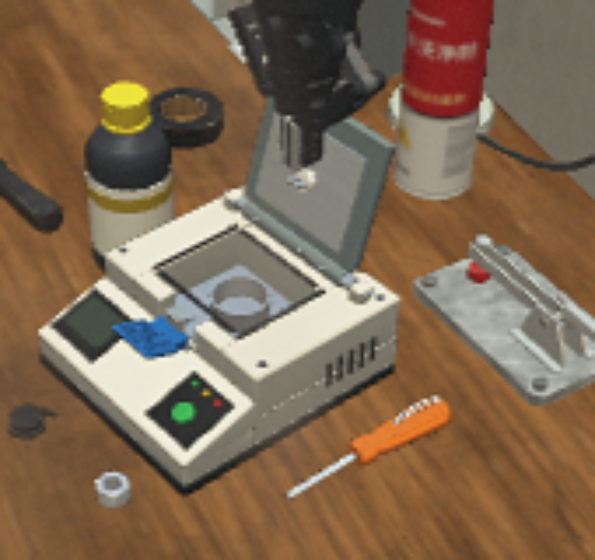

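{"op": "send_rows", "data": {"translation": [[0, 0, 0], [0, 0, 0], [0, 0, 0], [0, 0, 0], [0.015, 0, 0], [0.035, 0, 0], [0.06, 0, 0], [0.085, 0, -0.01], [0.11, 0, -0.03], [0.12, 0, -0.05], [0.12, 0, -0.05], [0.12, 0, -0.05]], "yaw": [0, 0, 0, 0, 0, 0, 0, 0, 0, 0, 0, 0], "fingers": [255, 255, 255, 255, 255, 255, 255, 255, 255, 255, 255, 255]}}

```text
clock: 7.05
position: [539.6, 105.6, 200.9]
ee_rot: [-0.139, 0.99, 0.0, 0.0]
contact_force: [0.1, 0.2, -0.3]
gripper_width: 0.2
```

```bash
python3 - <<'E'
from h import *
s=read_state();print(s["position"],s["contact_force"])
for n,(a,b) in {"side":(60,190),"scene":(60,170)}.items():
    im=get_image(n)
    for th in (1.57,1.85):
        for y in(-58,58):
            q=proj(n,[W((72-104*np.cos(th)-4*np.sin(th)*0,y,82+104*np.sin(th)))],s)[0]; print(n,th,y,q,(q-[b,a])*3.5)
    cv2.imwrite(f"pics/{n}6z.png",cv2.resize(im[a:a+170,b:b+170],None,fx=3.5,fy=3.5))
cv2.imwrite("pics/wrist6.png",get_image("wrist"))
E
```

```text
[539.64953559 105.64737185 200.89355613] [ 0.11747029  0.16640533 -0.32444933]
side 1.57 -58 [293.94975757 134.67242244] [363.82415151 261.35347855]
side 1.57 58 [260.37110695 112.63849909] [246.29887434 184.23474681]
side 1.85 -58 [303.31400386 131.4649915 ] [396.59901352 250.12747024]
side 1.85 58 [269.63801401 109.98698423] [278.73304902 174.95444482]
scene 1.57 -58 [294.8977921  123.06159999] [437.14227236 220.71559995]
scene 1.57 58 [248.45605951 103.65329019] [274.59620828 152.78651565]
scene 1.85 -58 [303.92618237 118.74989936] [468.74163831 205.62464776]
scene 1.85 58 [257.85829165  99.99091078] [307.50402078 139.96818775]
```

View pics/side6z.png

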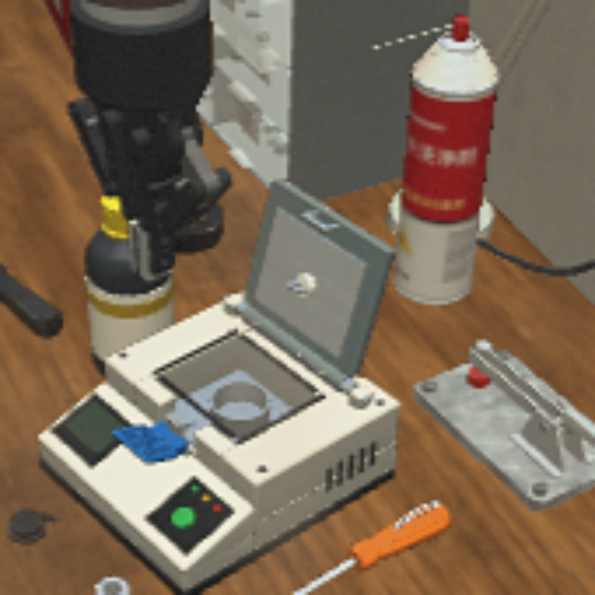

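View pics/scene6z.png

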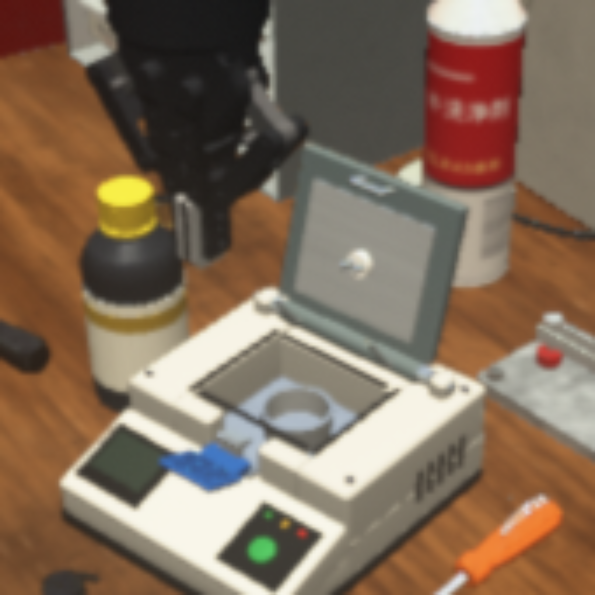

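View pics/wrist6.png

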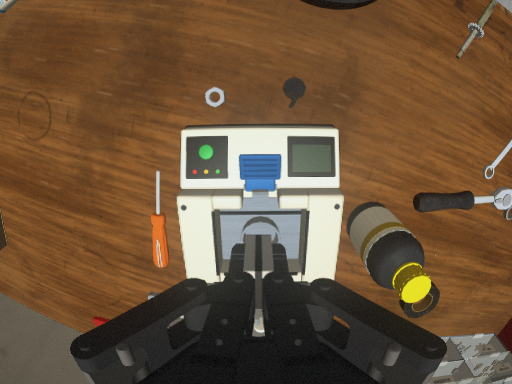

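{"op": "send_rows", "data": {"translation": [[0, 0, -0.02], [0, 0, -0.04], [0, 0, -0.04], [0, 0, -0.04], [0, 0, -0.04], [0, 0, -0.04]], "yaw": [0, 0, 0, 0, 0, 0], "fingers": [255, 255, 255, 255, 255, 255]}}

```text
clock: 7.8
position: [539.1, 105.3, 237.9]
ee_rot: [-0.139, 0.99, -0.001, -0.003]
contact_force: [-0.5, 0.2, -0.2]
gripper_width: 0.0
```

```bash
python3 - <<'E'
from h import *
im=get_image("scene");cv2.imwrite("pics/scene7z.png",cv2.resize(im[60:230,170:340],None,fx=3.5,fy=3.5))
a=cv2.imread("pics/scene6z.png");b=cv2.imread("pics/scene7z.png")
print(cv2.absdiff(a,b)[300:].max(), cv2.absdiff(a,b)[140:380,300:500].mean(), read_state()["contact_force"], job_done())
E
```

```text
the job is handed in; nothing more can be done
4 1.1746458333333334 [-0.4567579   0.94407137  0.00347044] None
```

View pics/scene7z.png

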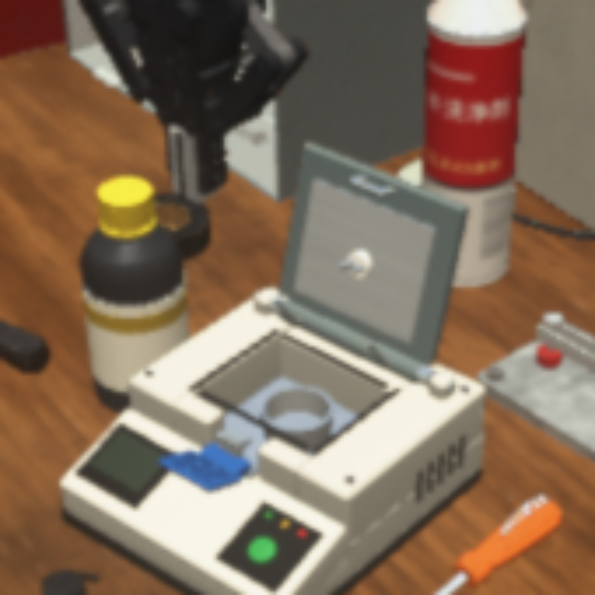

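The tester is open and its sample well is free. I pressed the blue tab to its stop with closed fingertips (about 5 N on the wrist). The latch let go and the lid popped half open. I then pushed its front edge back past upright, and it dropped onto its stop. The job was handed in at about 8 s.

- **Lid:** its front corners sit within about 2 camera pixels of where they should be when fully open. Two pictures about 0.7 s apart, with the arm clear, show no movement.
- **Tab and key:** the tab sprang back. I kept the fingers well away from the green key, and it looks untouched in the pictures.
- **Loose things:** none of my moves came near the bottle, nut, screwdriver or boot, and they look undisturbed in the pictures. I did not measure their positions before and after.
- **Disagreement:** the tester's position in the first wrist picture disagreed by up to about 5 pixels at some housing corners. The tab and key matched more closely, and the tab press landed where intended.

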